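# Slide the engraving carrier under the drag springs

### The arm

A 6-joint arm with a two-finger parallel gripper is mounted at the origin on the work surface. World frame = base frame: x ahead of the robot, y to its left, z up, the work surface at z = 0. Lengths are in m, angles in degrees, forces in N, time in s.
With the tool pointing down it reaches from about 0.275 to 0.875 m from the base axis. Payload 12.5 kg.
Tool frame: the origin (TCP) lies at the very end of the fingers, on their centre line; the grasp point (between the pads) lies 19 mm behind it (robot.pinch_z is the distance from the TCP to the grasp point, in m); z points along the fingers, y is the line along which they close (so a half turn about z gives the same grasp; the last joint's range is limited). The gripper opens to 85 mm and grips with 20 to 120 N. Pads are 22 mm wide; open, the fingers measure 114 mm over their backs; the gripper's body (76 mm by 85 mm) begins 54 mm behind the grasp point. The pads swing forward as they close: fully open they stand 13 mm farther back than shut.
Start: joints at [60.47, 20.094, 94.641, -0, 65.266, -4.847], TCP at [0.23, 0.5, 0.231] pointing down, gripper open.
Joint ranges: [-157.81, 157.81], [-45, 120.19], [0.68, 151.7], [-89.99, 269.99], [4.06, 180], [-164.3, 164.3]. Speed limits (degrees/s): [127.2, 127.2, 159.86, 180, 180, 180].

### API

Orientations are given as a 3x3 rotation matrix whose columns are the frame's x, y, z axes.
In Python, from rig import robot, eyes, ticket gives the robot as it stands. The module is installed in compiled form; this text tells all that it offers.
- The arm moves only by the shell command python3 -m creep 'ROWS' [OPENING] [FORCE]. ROWS is JSON, a list of rows, each an object of numbers: "x", "y", "z": the shift along the tool's x, y, z each as a share of 1000 mm, from -1 to 1; "rx", "ry", "rz": the turn, a rotation vector about the tool's x, y, z each as a share of 45 degrees, from -1 to 1. In form: [{"x": .., "y": .., "z": .., "rx": .., "ry": .., "rz": ..}, ...]. A call has 1 to 5 rows; each row is the pose to reach, as a shift and turn from the pose commanded when the call began, along the tool's axes at that moment; what a row does not reach only later rows make up. A row lasts 1/12 s, in which the tool goes at most 41.7 mm and 7.16 degrees, less where a joint would pass 70% of its speed; a pose out of reach is approached as far as the arm can. A call with a number of a shift or a turn outside -1 to 1 is refused whole. A call with a gripper value outside its range is refused whole. OPENING is the closure, from -1 (fully open) to 1 (shut), set as the call begins (- or left out, the last holds). The fingers move at their own pace and stop on an object; FORCE is the grip in N (left out, the last holds). Time passes only in rows, so rows that repeat a pose let the fingers close. It gives the time, the measured TCP pose, the force, the opening and the grip force at its end, in the units of the state.
- robot.read_state(): the state, without advancing time (a new reading comes with each control period).
- eyes.read_camera(name): name is "scene" or "side" or "wrist"; returns the picture (420x560x3 uint8, red, green, blue); there is no depth.
- eyes.calibration(name): a dict with "fx", "fy", "cx", "cy" (pixels), "k1" (the pictures are not rectified: a ray, as slopes to the right and down, at radius r is drawn at 1 + k1 r^2 times it, then the intrinsics apply), "rvec" (rotation vector, rad) and "tvec" (3), from world to camera coordinates, as OpenCV has them; the wrist camera has in their place "mount" (4x4, takes a point from camera to tool coordinates, whose origin is the TCP and whose axes are the flange's). Camera axes: x right, y down, z forward; pixel columns grow to the right and rows downward; lengths in m; the calibration is good to about 2 mm. A picture is of the moment at which its call begins: read the wrist's pose just before it. calibration takes no time and is no camera call.
- ticket.hand_in(): hands the job in; it is judged then, once.
The state is a dict: "clock": time; "joints": joint angles; "joint_velocities": joint speeds; "effort": joint torques, N m; "tool_pos": TCP position; "eef_rot": TCP orientation; "force": force on the tool from outside, world axes, zero at the start; "moment": the same for the moment, N m; "opening": finger opening in m; "grip_force": force on a finger pad.
Only numpy, scipy, OpenCV 4.12 (cv2) and the standard library are available. Lean on these libraries where they do the work, as an engineer would, in place of code of your own. Each camera call takes 0.05 s, during which the arm holds its last target. There are 200 camera calls.

### The job

Using only the fingertips, press the wooden work carrier firmly down on its sprung bed and, keeping it pressed, push it along the channel under the blue bridge and its brass drag springs until it is fully home against the end stop. Then let go and leave it held there; never lift or tip the carrier, and leave the jar, bur block and screwdriver where they are.

Things in the scene. Friction and masses are not known exactly. Their poses are not given: they have to be found in the camera images.
- fixture: Fixture fixed to the bench. Frame: x along the channel in the sliding direction, y across, z up; origin on the bench top, on the centre line. Dark base x -130 to +170 mm, 124 mm wide; aluminium side walls 10 mm thick, 26 mm high, 94 mm apart inside. A sprung steel bed is its floor. Blue bridge over the channel at x 88 to 100 mm; end stop with its face at x 150 mm, its top 44 mm high.
- carrier: Loose pale wooden carrier in the channel, 140 (x) x 90 (y) mm, 0.2 to 0.45 kg. Origin: centre of its underside, 20 mm above the bench at the start; x points to its nose, in the sliding direction. Front 90 mm: 22 mm high, round brass plaque on top. Rear 50 mm: a ledge 12 mm high. Home: nose on the end stop, origin at fixture x 80 mm; let go there, it rises until its top meets the bridge, and stays.
- ledge (a point): Middle of the top of the carrier's rear ledge (black rubber, 50 mm long, 90 mm wide), where fingertips press: carrier x -45 mm, y 0, z 12 mm; so 32 mm above the bench at the start, 24 mm with the bed fully down. Axes as the carrier's.
- step (a point): Middle of the red step face of the carrier, 10 mm high, looking to the rear, which fingertips standing on the ledge push against: carrier x -20 mm, y 0, z 17 mm; the nose is 90 mm ahead of it. Axes as the carrier's.
- bridge_mouth (a point): Middle of the rigid bridge's lower edge on the side the carrier comes from: fixture x 88 mm, y 0, 38 mm above the bench (bridge top 56 mm, 114 mm wide). The carrier's top is at 42 mm when not pressed, 4 mm too high; pressed down 5 to 8 mm it passes.
- stop_face (a point): Point in the middle of the end stop's face: fixture x 150 mm, y 0, 28 mm above the bench.
- bed (a joint): How far the sprung steel bed under the carrier has been pressed down, m: 0 up (bed top 20 mm above the bench), 0.008 fully down. It moves straight down without tilting. Pressing on the carrier takes about 5 N to start it, 9 N for 4 mm and 13 N to bottom it; about 10 to 20 N of push are then needed to slide the carrier.
- leaf (a joint): Angle, rad, by which the two brass leaf springs (one piece, each 14 mm wide, at fixture y +-30 mm) are raised. They hang from the bridge's far side and slope down towards the stop; the carrier's nose raises them as it passes below (a few N of drag). 0 hanging free, about 0.1 to 0.2 with the carrier under them.
- jar: Amber glass jar with a steel cap, 48 mm across, 60 mm high, standing loose beside the fixture; origin at the centre of its underside. Bystander.
- burblock: Dark wooden block 50 x 50 x 35 mm with nine burs standing in it (67 mm high in all), loose beside the fixture; origin at the centre of its underside. Bystander.
- driver: Screwdriver with a yellow handle, 150 mm long, lying loose beside the fixture on the robot's side. Bystander.

How it is judged (in metres and radians):
On the way, in this order (a step that is already met when the one before it is completed fails the run):
1. the carrier is pressed down on its sprung bed (value of joint bed above 0.0035 m and contact force between the fingers and carrier above 2 N), for 0.1 s.
2. the carrier is home against the stop, under the raised leaf springs (x of carrier in the frame of fixture above 0.0765 m and value of joint leaf above 0.05 rad), for 0.1 s.
At the end, for the whole second after the job is handed in: The carrier's nose is within 3.5 mm of the end stop, the carrier lies level under the bridge with the leaf springs raised and pressing on it, at rest (all of step 2 and x of carrier in the frame of fixture below 0.083 m and z of carrier in the frame of fixture below 0.0185 m and angle between carrier's own z axis and vertical below 0.06 rad and contact force between leaf and carrier above 0.5 N and linear speed of carrier below 0.02 m/s); the robot touches nothing.
It fails at once if the carrier is lifted (height (world z) of carrier above 0.028 m).
It fails at once if the carrier is tipped (angle between carrier's own z axis and vertical above 0.2 rad).
It fails at once if the jar is disturbed (distance of jar from where it was at the start of the episode above 0.02 m or angle between jar's own z axis and vertical above 0.3 rad).
It fails at once if the bur block is disturbed (distance of burblock from where it was at the start of the episode above 0.02 m or angle between burblock's own z axis and vertical above 0.3 rad).
It fails at once if the screwdriver is disturbed (distance of driver from where it was at the start of the episode above 0.02 m).
It also fails if it takes over 38 s, if anything falls off the work surface, if the arm or the gripper's body presses on something with over 40 N, if the wrist force passes 120 N, or if a joint passes its speed limit or range.

## Working session

There is one attempt and no reset: what is moved stays moved. The work goes in short steps, Python scripts to look and compute and a shell command to move; the robot and the scene stay as the last step left them, time stands still between calls to the robot, and variables do not carry over. Pictures are saved under pics/ and viewed, at most 10 in all, crops included, and the job is handed in when it is done.

```bash
mkdir -p pics; python3 - <<'E'
from rig import robot, eyes
import cv2
s=robot.read_state(); print(s['clock'],s['tool_pos'],s['eef_rot'],s['opening'],s['force'])
for n in ('scene','side'):
    im=eyes.read_camera(n); cv2.imwrite(f'pics/{n}0.png',im[:,:,::-1]); print(n,eyes.calibration(n))
print(eyes.calibration('wrist'))
E
```

```text
0.0 [0.22945522 0.49946589 0.23074526] [[-9.08651085e-01  4.17555786e-01 -6.09083700e-04]
 [ 4.17556216e-01  9.08650467e-01 -1.06514395e-03]
 [ 1.08687170e-04 -1.22217089e-03 -9.99999247e-01]] 0.08550773550234746 [ 0.12463601 -0.41436183 -0.36768627]
scene {'fx': 458.82238213524465, 'fy': 458.82238213524465, 'cx': 278.9888224452695, 'cy': 214.39595920137495, 'k1': 0.021566848501615075, 'rvec': array([ 1.2608012 ,  2.25071019, -0.93368862]), 'tvec': array([ 0.27794895, -0.29461312,  1.1172711 ])}
side {'fx': 420.7054574821646, 'fy': 420.7054574821646, 'cx': 281.2924675874742, 'cy': 207.85975625586394, 'k1': -0.019398252371123234, 'rvec': array([ 0.26831552, -2.74158393,  1.34627468]), 'tvec': array([0.59627897, 0.09457953, 0.6424737 ])}
{'fx': 357.2277948535263, 'fy': 357.2277948535263, 'cx': 280.8814549066081, 'cy': 205.81725127954107, 'k1': -0.034927610520222536, 'mount': array([[ 3.58619399e-05, -9.62421726e-01, -2.71559240e-01,
         6.95089596e-02],
       [ 9.99999691e-01,  2.47756076e-04, -7.46002609e-04,
         2.61640121e-04],
       [ 7.85249570e-04, -2.71559129e-01,  9.62421437e-01,
        -1.43940476e-01],
       [ 0.00000000e+00,  0.00000000e+00,  0.00000000e+00,
         1.00000000e+00]])}
```

View pics/scene0.png

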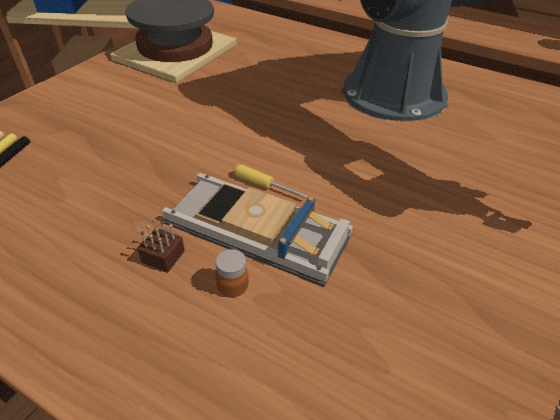

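View pics/side0.png

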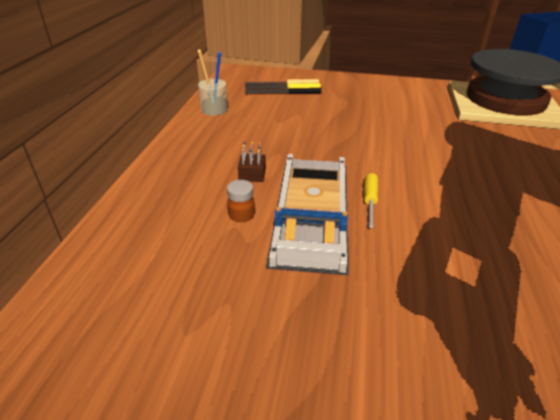

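Scene: the channel runs from (185,205) at the rear to (335,250) at the stop, with the carrier's ledge near (220,203) and the bridge near (297,228). The jar (232,275), bur block (160,248) and driver (255,177) stand beside it. Next I'll take enlarged crops to get exact corners.

```bash
python3 - <<'E'
import cv2
a=cv2.imread('pics/scene0.png')[160:300,150:360]; b=cv2.imread('pics/side0.png')[140:280,220:400]
cv2.imwrite('pics/c1.png',cv2.resize(a,None,fx=3.8,fy=3.8,interpolation=cv2.INTER_CUBIC))
cv2.imwrite('pics/c2.png',cv2.resize(b,None,fx=4,fy=4,interpolation=cv2.INTER_CUBIC))
E
```

```text
(no output)
```

View pics/c1.png

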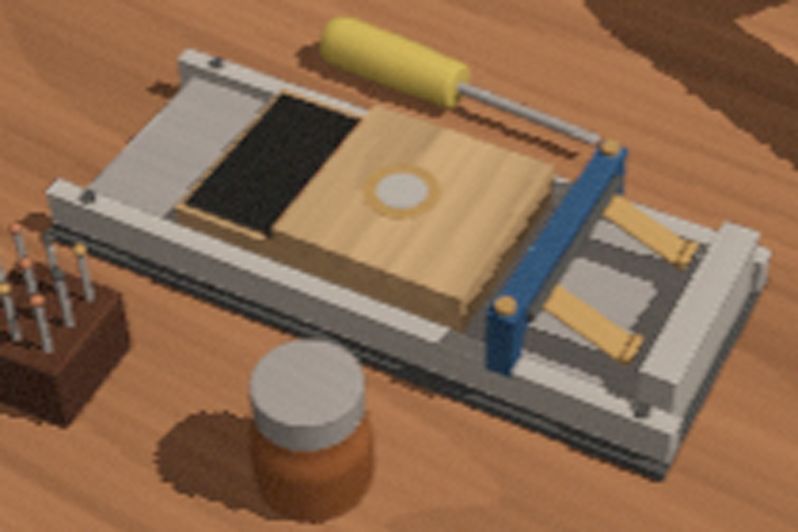

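View pics/c2.png

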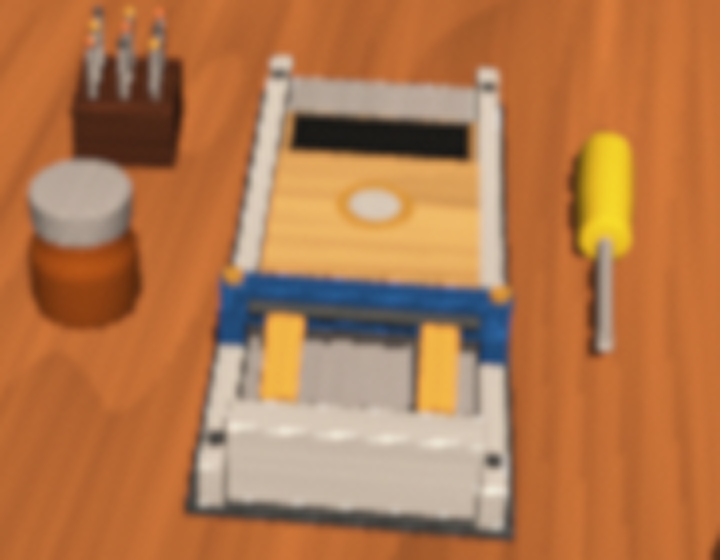

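Fitting the fixture pose (x, y, yaw) and the carrier's offset along it from both views. Scene crop corners used: base (660,478), stop top (645,375)/(727,228), bridge (488,313), wall ends (48,190)/(180,55), and the step's top edge (275,232)/(372,105). The side crop gives similar corners.

```bash
cat > h.py <<'E'
import numpy as np, cv2
from rig import robot, eyes
def proj(n,P):
    c=eyes.calibration(n); q=np.asarray(P)@cv2.Rodrigues(c['rvec'])[0].T+c['tvec']
    s=q[:,:2]/q[:,2:]; s=s*(1+c['k1']*(s**2).sum(1,keepdims=True))
    return s*[c['fx'],c['fy']]+[c['cx'],c['cy']]
def fix(p,P):  # fixture mm -> world m ; p=x,y,yaw
    P=np.asarray(P,float)/1000; c,s=np.cos(p[2]),np.sin(p[2])
    return np.c_[p[0]+c*P[:,0]-s*P[:,1], p[1]+s*P[:,0]+c*P[:,1], P[:,2]]
E
python3 - <<'E'
from h import *
from scipy.optimize import least_squares
F={'scene':[((170,-62,0),(660,478)),((150,-47,44),(645,375)),((150,47,44),(727,228)),((88,-57,56),(488,313)),((-130,-57,26),(48,190)),((-130,57,26),(180,55))],
'side':[((170,-62,0),(190,512)),((170,62,0),(510,535)),((100,-57,56),(220,290)),((100,57,56),(512,303)),((-130,-57,26),(268,62)),((-130,57,26),(500,72))]}
C={'scene':[((-20,-45,42),(275,232)),((-20,45,42),(372,105)),((70,-45,42),(462,302)),((70,45,42),(555,175)),((-70,-45,32),(180,208)),((-70,45,32),(280,95))],
'side':[((-20,-45,42),(276,152)),((-20,45,42),(472,160))]}
A={'scene':(3.8,150,160),'side':(4,220,140)}
def px(n,q): s,a,b=A[n]; return (np.array(q)+.5)/s-.5+[a,b]
def res(p):
    r=[]
    for n in F:
        r.append(proj(n,fix(p,[a for a,_ in F[n]]))-px(n,[b for _,b in F[n]]))
        r.append(proj(n,fix(p,[(a[0]+1000*p[3],a[1],a[2]) for a,_ in C[n]]))-px(n,[b for _,b in C[n]]))
    return np.vstack(r).ravel()
best=min((least_squares(res,[.3,.5,y,-.05],loss='soft_l1') for y in (0,1.5,3,-1.5)),key=lambda o:o.cost)
p=best.x; print(p,np.degrees(p[2])); print(res(p).reshape(-1,2).round(1))
print('ledge',fix(p,[(p[3]*1000-45,0,32)]),'step',fix(p,[(p[3]*1000-20,0,32)]))
def bench(n,u,z):
    return least_squares(lambda q:(proj(n,[[q[0],q[1],z]])[0]-u),p[:2]).x
def tofix(w): d=w-p[:2];c,s=np.cos(p[2]),np.sin(p[2]); return (1000*np.array([c*d[0]+s*d[1],-s*d[0]+c*d[1]])).round()
for nm,q,z in (('jar',(307,390),.060),('bur',(60,320),.035),('drv0',(335,45),.012),('drv1',(455,90),.012),('drv2',(597,138),.01)):
    print(nm,tofix(bench('scene',px('scene',q),z)))
np.save('p.npy',p)
E
```

```text
[ 5.61046147e-01 -5.32865611e-02  1.66052531e+00  1.51396271e-03] 95.14109193278036
[[ 0.8  1.8]
 [-1.4 -1.3]
 [-0.8 -2.2]
 [-0.4  0.1]
 [-1.2  1.1]
 [ 1.4 -1.6]
 [-0.8  0.1]
 [ 0.6  0.6]
 [ 0.1  0.4]
 [-0.2 -1.7]
 [-1.5  1. ]
 [ 0.3 -0.9]
 [-1.2  1.6]
 [ 1.3  2.4]
 [-0.2 -0.3]
 [ 0.3  1.6]
 [ 0.6 -1.4]
 [-1.  -0.5]
 [-0.1  0.2]
 [ 1.1  1.4]]
ledge [[ 0.56494287 -0.09659766  0.032     ]] step [[ 0.56270266 -0.07169823  0.032     ]]
jar [  47. -125.]
bur [ -73. -121.]
drv0 [-76. 108.]
drv1 [ -7. 104.]
drv2 [ 68. 106.]
```

```bash
cat > go.py <<'E'
import sys; from h import *
from scipy.spatial.transform import Rotation as R
p=np.load('p.npy'); T=[float(a) for a in sys.argv[1:4]]; s=robot.read_state(); Rt=s['eef_rot']; t=s['tool_pos']
c,n=np.cos(p[2]),np.sin(p[2]); G=np.array([[c,n,0],[n,-c,0],[0,0,-1]])
d=Rt.T@(fix(p,[T])[0]-t); rv=np.degrees(R.from_matrix(Rt.T@G).as_rotvec())
e=t-[p[0],p[1],0]; print('clk',round(s['clock'],2),'fixture mm',(1000*np.array([c*e[0]+n*e[1],-n*e[0]+c*e[1],t[2]])).round(1))
print('shift share',d.round(4),'turn share',(rv/45).round(3),'force(fix)',(G*[[1,-1,-1]]*1).T.round(0)[:0],'F along/across/up',[round(float(v),1) for v in (c*s['force'][0]+n*s['force'][1],-n*s['force'][0]+c*s['force'][1],s['force'][2])],'open',round(s['opening'],4),'j',np.round(s['joints'],0))
E
python3 go.py -33.5 0 150
```

```text
clk 0.1 fixture mm [580.3 280.7 230.8]
shift share [-0.5488 -0.3928  0.0812] turn share [-1.000e-03  1.000e-03  1.337e+00] force(fix) [] F along/across/up [-0.1, -0.7, -0.4] open 0.0855 j [60. 20. 95.  0. 65. -5.]
```

```bash
python3 -m creep '[{"x":-0.03,"y":-0.022,"rz":0.15},{"x":-0.06,"y":-0.043,"rz":0.3},{"x":-0.09,"y":-0.065,"rz":0.45},{"x":-0.12,"y":-0.086,"rz":0.6},{"x":-0.15,"y":-0.108,"rz":0.75}]' 1 20; python3 go.py -33.5 0 150
```

```text
clk 0.1 fixture mm [580.3 280.7 230.8]
shift share [-0.5488 -0.3928  0.0812] turn share [-1.000e-03  1.000e-03  1.337e+00] force(fix) [] F along/across/up [-0.1, -0.7, -0.4] open 0.0855 j [60. 20. 95.  0. 65. -5.]invalid input at $[0]: expected keys x, y, z, rx, ry, rz
```

```bash
python3 -m creep '[{"x":-0.03,"y":-0.022,"z":0,"rx":0,"ry":0,"rz":0.15},{"x":-0.06,"y":-0.043,"z":0,"rx":0,"ry":0,"rz":0.3},{"x":-0.09,"y":-0.065,"z":0,"rx":0,"ry":0,"rz":0.45},{"x":-0.12,"y":-0.086,"z":0,"rx":0,"ry":0,"rz":0.6},{"x":-0.15,"y":-0.108,"z":0,"rx":0,"ry":0,"rz":0.75}]' 1 20; python3 go.py -33.5 0 150
```

```text
clock: 0.52
tool_pos: [0.3212, 0.3374, 0.2311]
eef_rot: [[-0.519, 0.855, -0.0], [0.855, 0.519, -0.0], [-0.0, -0.0, -1.0]]
force: [0.9, 0.7, 0.1]
opening: 0.0255
grip_force: 0.0
clk 0.52 fixture mm [410.6 203.9 231.1]
shift share [-0.4885 -0.0124  0.0811] turn share [-0.    0.    0.58] force(fix) [] F along/across/up [0.6, -0.9, 0.1] open 0.0255 j [ 41.  11. 107.  -0.  62.   9.]
```

```bash
python3 -m creep '[{"x":-0.04,"y":0,"z":0,"rx":0,"ry":0,"rz":0.12},{"x":-0.08,"y":0,"z":0,"rx":0,"ry":0,"rz":0.24},{"x":-0.12,"y":0,"z":0,"rx":0,"ry":0,"rz":0.36},{"x":-0.16,"y":0,"z":0,"rx":0,"ry":0,"rz":0.48},{"x":-0.2,"y":0,"z":0,"rx":0,"ry":0,"rz":0.58}]'; python3 go.py -33.5 0 150
```

```text
clock: 0.93
tool_pos: [0.426, 0.1667, 0.2313]
eef_rot: [[-0.09, 0.996, -0.0], [0.996, 0.09, 0.0], [0.0, -0.0, -1.0]]
force: [0.9, 1.2, -1.1]
opening: 0.0
grip_force: 0.0
clk 0.93 fixture mm [231.2 114.8 231.3]
shift share [-0.2648  0.1145  0.0813] turn share [-0.    -0.     0.001] force(fix) [] F along/across/up [1.1, -1.0, -1.1] open 0.0 j [ 16.  10. 108.   0.  62.  10.]
```

```bash
python3 -m creep '[{"x":-0.037,"y":0.016,"z":0,"rx":0,"ry":0,"rz":0},{"x":-0.074,"y":0.032,"z":0,"rx":0,"ry":0,"rz":0},{"x":-0.111,"y":0.048,"z":0,"rx":0,"ry":0,"rz":0},{"x":-0.148,"y":0.064,"z":0,"rx":0,"ry":0,"rz":0},{"x":-0.185,"y":0.08,"z":0,"rx":0,"ry":0,"rz":0}]'; python3 go.py -33.5 0 100
```

```text
clock: 1.35
tool_pos: [0.5233, -0.01, 0.2311]
eef_rot: [[-0.095, 0.995, -0.0], [0.995, 0.095, 0.0], [0.0, -0.0, -1.0]]
force: [1.0, -0.3, -0.1]
opening: -0.0001
grip_force: 0.0
clk 1.35 fixture mm [ 46.5  33.8 231.1]
shift share [-0.0802  0.0334  0.1311] turn share [-0.    -0.     0.007] force(fix) [] F along/across/up [-0.4, -0.9, -0.1] open -0.0001 j [ -6.  17.  99.   0.  64. -12.]
```

```bash
python3 -m creep '[{"x":-0.03,"y":0.012,"z":0.02,"rx":0,"ry":0,"rz":0},{"x":-0.06,"y":0.025,"z":0.045,"rx":0,"ry":0,"rz":0},{"x":-0.08,"y":0.034,"z":0.075,"rx":0,"ry":0,"rz":0},{"x":-0.08,"y":0.034,"z":0.1,"rx":0,"ry":0,"rz":0},{"x":-0.08,"y":0.034,"z":0.11,"rx":0,"ry":0,"rz":0}]'; python3 go.py -33.5 0 100
python3 - <<'E'
from h import *
s=robot.read_state();im=eyes.read_camera('wrist'); cv2.imwrite('pics/w1.png',im[:,:,::-1])
im=eyes.read_camera('scene'); a=im[130:290,150:360,::-1]
cv2.imwrite('pics/s1.png',cv2.resize(a,None,fx=3.5,fy=3.5,interpolation=cv2.INTER_CUBIC))
# predicted pixels in wrist
p=np.load('p.npy');c=eyes.calibration('wrist');M=c['mount']
def wp(P):
    q=(fix(p,P)-s['tool_pos'])@s['eef_rot']; q=(q-M[:3,3])@M[:3,:3]
    u=q[:,:2]/q[:,2:];u=u*(1+c['k1']*(u**2).sum(1,keepdims=True));return u*[c['fx'],c['fy']]+[c['cx'],c['cy']]
print(wp([(-18.5,-45,42),(-18.5,45,42),(71.5,-45,42),(71.5,45,42),(88,-57,56),(88,57,56)]).round())
E
```

```text
clock: 1.77
tool_pos: [0.5627, -0.085, 0.1175]
eef_rot: [[-0.094, 0.996, -0.005], [0.996, 0.094, 0.001], [0.002, -0.005, -1.0]]
force: [-0.5, 0.6, -0.3]
opening: 0.0
grip_force: 0.0
clk 1.77 fixture mm [-31.8   1.2 117.5]
shift share [-0.0018  0.0013  0.0175] turn share [-0.006 -0.002  0.005] force(fix) [] F along/across/up [0.7, 0.4, -0.3] open 0.0 j [-13.  30.  97.   0.  53. -19.]
[[355. 197.]
 [214. 197.]
 [364.  45.]
 [207.  44.]
 [395.   7.]
 [177.   6.]]
```

View pics/w1.png

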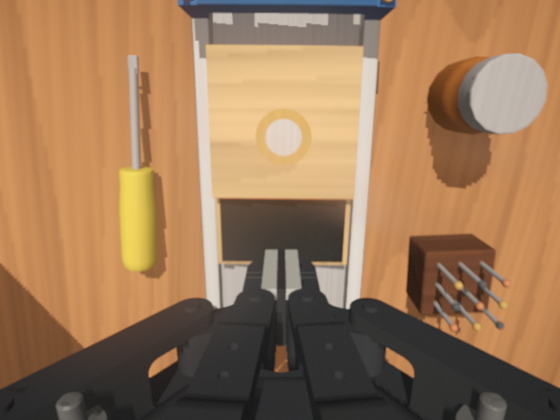

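View pics/s1.png

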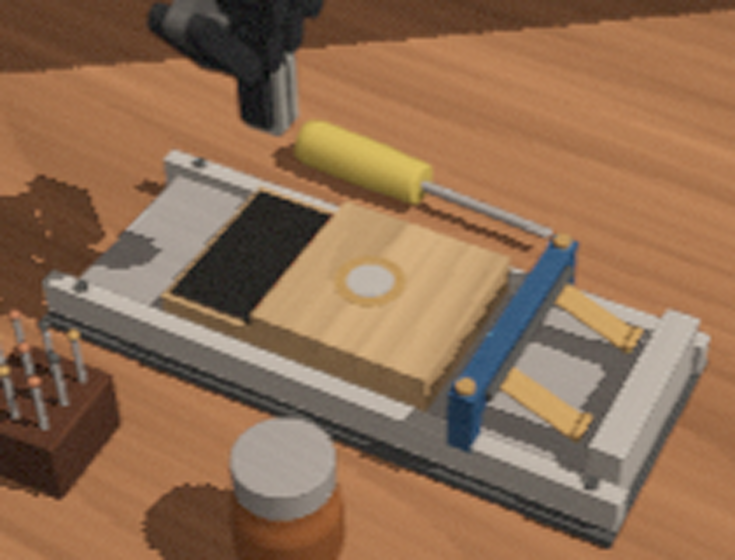

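Wrist view: the carrier is at x 208–362, its step at row 198 and its nose at row 46, within 2–3 px of the prediction. The fingers are centred over the ledge. The bystanders are clear of the path. Descending now.

```bash
python3 -m creep '[{"x":-0.004,"y":0.001,"z":0.025,"rx":0,"ry":0,"rz":0},{"x":-0.004,"y":0.001,"z":0.05,"rx":0,"ry":0,"rz":0},{"x":-0.004,"y":0.001,"z":0.065,"rx":0,"ry":0,"rz":0},{"x":-0.004,"y":0.001,"z":0.075,"rx":0,"ry":0,"rz":0},{"x":-0.004,"y":0.001,"z":0.075,"rx":0,"ry":0,"rz":0}]' >/dev/null; python3 go.py -36 0 40
```

```text
clk 2.28 fixture mm [-34.6  -1.3  46. ]
shift share [-0.0014 -0.0013  0.006 ] turn share [-0.001 -0.     0.008] force(fix) [] F along/across/up [0.8, 0.3, 0.3] open -0.0003 j [-13.  37.  99.   0.  45. -19.]
```

```bash
python3 -m creep '[{"x":-0.001,"y":-0.001,"z":0.004,"rx":0,"ry":0,"rz":0},{"x":-0.001,"y":-0.001,"z":0.008,"rx":0,"ry":0,"rz":0},{"x":-0.001,"y":-0.001,"z":0.012,"rx":0,"ry":0,"rz":0},{"x":-0.001,"y":-0.001,"z":0.015,"rx":0,"ry":0,"rz":0},{"x":-0.001,"y":-0.001,"z":0.018,"rx":0,"ry":0,"rz":0}]' >/dev/null; python3 go.py -36 0 24
python3 -m creep '[{"x":0,"y":0,"z":0.001,"rx":0,"ry":0,"rz":0},{"x":0,"y":0,"z":0.002,"rx":0,"ry":0,"rz":0},{"x":0,"y":0,"z":0.003,"rx":0,"ry":0,"rz":0},{"x":0,"y":0,"z":0.004,"rx":0,"ry":0,"rz":0},{"x":0,"y":0,"z":0.004,"rx":0,"ry":0,"rz":0}]' >/dev/null; python3 go.py -36 0 24
```

```text
clk 2.7 fixture mm [-36.3  -0.8  28.8]
shift share [ 0.0003 -0.0008  0.0048] turn share [0.001 0.    0.007] force(fix) [] F along/across/up [0.7, 1.9, 7.3] open 0.0002 j [-14.  38.  99.   0.  43. -19.]
clk 3.12 fixture mm [-36.3  -0.9  25.2]
shift share [ 0.0003 -0.0009  0.0012] turn share [0.001 0.    0.007] force(fix) [] F along/across/up [1.7, 3.0, 10.2] open -0.0004 j [-14.  39.  99.   0.  43. -19.]
```

Pressing works: 10 N at about 7 mm down. I'll press a little more until the bed bottoms.

```bash
python3 -m creep '[{"x":0,"y":0,"z":0.001,"rx":0,"ry":0,"rz":0},{"x":0,"y":0,"z":0.0015,"rx":0,"ry":0,"rz":0},{"x":0,"y":0,"z":0.002,"rx":0,"ry":0,"rz":0},{"x":0,"y":0,"z":0.0025,"rx":0,"ry":0,"rz":0},{"x":0,"y":0,"z":0.0025,"rx":0,"ry":0,"rz":0}]' >/dev/null; python3 go.py -36 0 24
```

```text
clk 3.53 fixture mm [-36.3  -0.9  23.9]
shift share [ 0.0004 -0.0009 -0.0001] turn share [0.001 0.    0.007] force(fix) [] F along/across/up [3.7, 8.0, 25.2] open 0.0001 j [-14.  39.  99.  -0.  42. -19.]
```

```bash
python3 -m creep '[{"x":0.002,"y":0,"z":-0.0003,"rx":0,"ry":0,"rz":0},{"x":0.004,"y":0,"z":-0.0003,"rx":0,"ry":0,"rz":0},{"x":0.006,"y":0,"z":-0.0003,"rx":0,"ry":0,"rz":0},{"x":0.008,"y":0,"z":-0.0003,"rx":0,"ry":0,"rz":0},{"x":0.01,"y":0,"z":-0.0003,"rx":0,"ry":0,"rz":0}]' >/dev/null; python3 go.py -26 0 24
python3 -m creep '[{"x":0.003,"y":0,"z":0,"rx":0,"ry":0,"rz":0},{"x":0.006,"y":0,"z":0,"rx":0,"ry":0,"rz":0},{"x":0.009,"y":0,"z":0,"rx":0,"ry":0,"rz":0},{"x":0.012,"y":0,"z":0,"rx":0,"ry":0,"rz":0},{"x":0.015,"y":0,"z":0,"rx":0,"ry":0,"rz":0}]' >/dev/null; python3 go.py -11 0 24
```

```text
clk 3.95 fixture mm [-27.9  -2.4  24. ]
shift share [ 0.0019 -0.0024  0.    ] turn share [0.006 0.004 0.007] force(fix) [] F along/across/up [-9.3, 0.4, 12.5] open -0.0002 j [-13.  39.  99.  -0.  42. -18.]
clk 4.37 fixture mm [-12.8  -2.4  24.1]
shift share [ 0.0018 -0.0024  0.    ] turn share [0.007 0.004 0.007] force(fix) [] F along/across/up [-8.2, -1.0, 13.3] open -0.0002 j [-11.  38. 100.  -0.  42. -17.]
```

```bash
python3 -m creep '[{"x":0.002,"y":0,"z":0.0005,"rx":0,"ry":0,"rz":0},{"x":0.004,"y":-0.001,"z":0.001,"rx":0,"ry":0,"rz":0},{"x":0.006,"y":-0.0015,"z":0.001,"rx":0,"ry":0,"rz":0},{"x":0.008,"y":-0.002,"z":0.001,"rx":0,"ry":0,"rz":0},{"x":0.01,"y":-0.002,"z":0.001,"rx":0,"ry":0,"rz":0}]' >/dev/null; python3 go.py 0 0 24
python3 - <<'E'
from h import *
im=eyes.read_camera('scene'); a=im[130:290,150:360,::-1]
cv2.imwrite('pics/s2.png',cv2.resize(a,None,fx=3.5,fy=3.5,interpolation=cv2.INTER_CUBIC))
E
```

```text
clk 4.78 fixture mm [-3.5 -1.5 24. ]
shift share [ 0.0035 -0.0015 -0.0001] turn share [0.01  0.005 0.008] force(fix) [] F along/across/up [-12.2, -1.2, 20.0] open -0.0001 j [-10.  38. 100.  -0.  41. -16.]
```

View pics/s2.png

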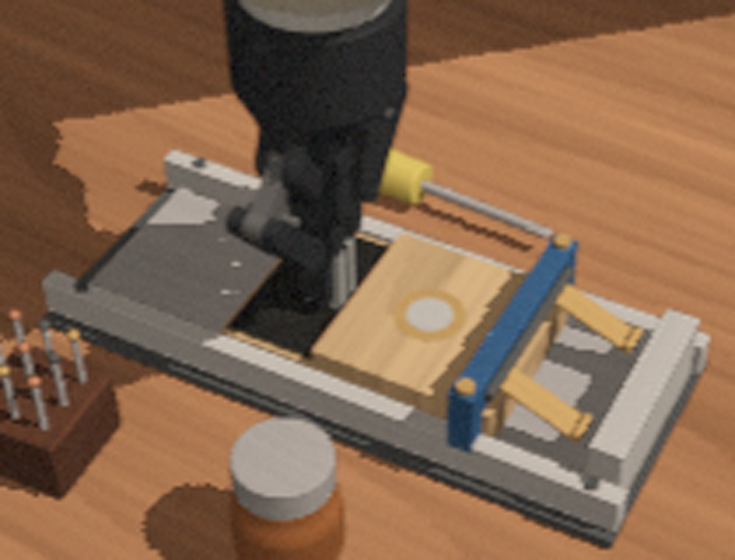

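The carrier has followed the fingers and its nose is past the bridge, just touching the leaves near (500,385) and (555,320). Bystanders haven't moved. Continuing.

```bash
python3 -m creep '[{"x":0.003,"y":0,"z":0,"rx":0,"ry":0,"rz":0},{"x":0.006,"y":0,"z":0,"rx":0,"ry":0,"rz":0},{"x":0.009,"y":-0.001,"z":0,"rx":0,"ry":0,"rz":0},{"x":0.012,"y":-0.001,"z":0,"rx":0,"ry":0,"rz":0},{"x":0.015,"y":-0.001,"z":0,"rx":0,"ry":0,"rz":0}]' >/dev/null; python3 go.py 15 0 24
python3 -m creep '[{"x":0.003,"y":0,"z":0,"rx":0,"ry":0,"rz":0},{"x":0.006,"y":0,"z":0,"rx":0,"ry":0,"rz":0},{"x":0.009,"y":0,"z":0,"rx":0,"ry":0,"rz":0},{"x":0.012,"y":0,"z":0,"rx":0,"ry":0,"rz":0},{"x":0.015,"y":0,"z":0,"rx":0,"ry":0,"rz":0}]' >/dev/null; python3 go.py 30 0 24
```

```text
clk 5.25 fixture mm [11.6 -0.4 24. ]
shift share [ 0.0034 -0.0004 -0.0001] turn share [0.01  0.005 0.007] force(fix) [] F along/across/up [-12.9, 0.0, 21.1] open -0.0005 j [ -9.  38. 101.  -0.  41. -14.]
clk 5.67 fixture mm [26.6 -0.3 23.9]
shift share [ 0.0034 -0.0003 -0.0001] turn share [0.01  0.005 0.008] force(fix) [] F along/across/up [-13.8, -0.0, 19.7] open -0.0 j [ -7.  38. 101.  -0.  41. -13.]
```

```bash
python3 -m creep '[{"x":0.002,"y":0,"z":0,"rx":0,"ry":0,"rz":0},{"x":0.004,"y":0,"z":0,"rx":0,"ry":0,"rz":0},{"x":0.006,"y":0,"z":0,"rx":0,"ry":0,"rz":0},{"x":0.008,"y":0,"z":0,"rx":0,"ry":0,"rz":0},{"x":0.01,"y":0,"z":0,"rx":0,"ry":0,"rz":0}]' >/dev/null; python3 go.py 40 0 24
python3 -m creep '[{"x":0.002,"y":0,"z":0,"rx":0,"ry":0,"rz":0},{"x":0.003,"y":0,"z":0,"rx":0,"ry":0,"rz":0},{"x":0.004,"y":0,"z":0,"rx":0,"ry":0,"rz":0},{"x":0.005,"y":0,"z":0,"rx":0,"ry":0,"rz":0},{"x":0.006,"y":0,"z":0,"rx":0,"ry":0,"rz":0}]' >/dev/null; python3 go.py 46 0 24
```

```text
clk 6.08 fixture mm [36.3 -0.3 24. ]
shift share [ 0.0037 -0.0003 -0.0001] turn share [0.01  0.005 0.008] force(fix) [] F along/across/up [-16.1, -0.4, 21.6] open 0.0001 j [ -6.  38. 101.  -0.  41. -12.]
clk 6.5 fixture mm [42.3 -0.3 24. ]
shift share [ 0.0037 -0.0003 -0.0001] turn share [0.01  0.005 0.008] force(fix) [] F along/across/up [-15.0, -0.6, 20.5] open 0.0002 j [ -6.  37. 101.  -0.  41. -11.]
```

```bash
python3 -m creep '[{"x":0.001,"y":0,"z":0,"rx":0,"ry":0,"rz":0},{"x":0.002,"y":0,"z":0,"rx":0,"ry":0,"rz":0},{"x":0.003,"y":0,"z":0,"rx":0,"ry":0,"rz":0},{"x":0.004,"y":0,"z":0,"rx":0,"ry":0,"rz":0},{"x":0.005,"y":0,"z":0,"rx":0,"ry":0,"rz":0}]' >/dev/null; python3 go.py 46 0 24
python3 -m creep '[{"x":0.0005,"y":0,"z":0,"rx":0,"ry":0,"rz":0},{"x":0.001,"y":0,"z":0,"rx":0,"ry":0,"rz":0},{"x":0.0015,"y":0,"z":0,"rx":0,"ry":0,"rz":0},{"x":0.002,"y":0,"z":0,"rx":0,"ry":0,"rz":0},{"x":0.0025,"y":0,"z":0,"rx":0,"ry":0,"rz":0}]' >/dev/null; python3 go.py 46 0 24
```

```text
clk 6.92 fixture mm [47.4 -0.2 23.9]
shift share [-0.0014 -0.0003 -0.0001] turn share [0.01  0.005 0.008] force(fix) [] F along/across/up [-15.1, -0.3, 21.2] open -0.0001 j [ -5.  37. 102.  -0.  41. -11.]
clk 7.33 fixture mm [48.9 -0.3 24. ]
shift share [-0.0029 -0.0003 -0.    ] turn share [0.01  0.006 0.008] force(fix) [] F along/across/up [-27.1, 1.1, 19.8] open -0.0001 j [ -5.  37. 102.  -0.  41. -10.]
```

```bash
python3 - <<'E'
from h import *
im=eyes.read_camera('scene'); a=im[130:290,150:360,::-1]
cv2.imwrite('pics/s3.png',cv2.resize(a,None,fx=3.5,fy=3.5,interpolation=cv2.INTER_CUBIC))
E
```

```text
(no output)
```

View pics/s3.png

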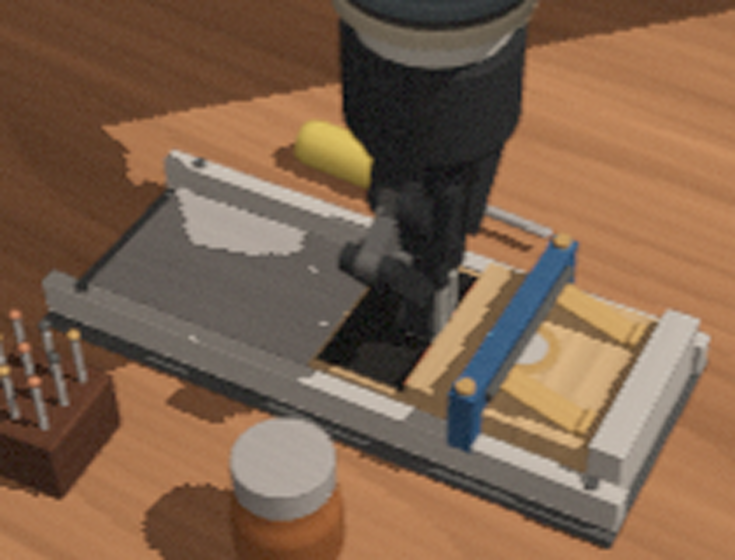

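Push force jumped to 27 N with the TCP at 49 mm, so the step is at about 60 mm, which is home. In the picture the nose is on the stop at (590,460). I'll seat it slightly firmer and hold.

```bash
python3 -m creep '[{"x":0.0005,"y":0,"z":0,"rx":0,"ry":0,"rz":0},{"x":0.001,"y":0,"z":0,"rx":0,"ry":0,"rz":0},{"x":0.001,"y":0,"z":0,"rx":0,"ry":0,"rz":0},{"x":0.001,"y":0,"z":0,"rx":0,"ry":0,"rz":0},{"x":0.001,"y":0,"z":0,"rx":0,"ry":0,"rz":0}]' >/dev/null; python3 go.py 49 0 24
```

```text
clk 7.8 fixture mm [49.  -0.3 24. ]
shift share [-0.     -0.0003 -0.    ] turn share [0.01  0.008 0.008] force(fix) [] F along/across/up [-30.4, 0.0, 20.0] open -0.0002 j [ -5.  37. 102.  -0.  41. -10.]
```

```bash
python3 -m creep '[{"x":-0.0005,"y":0,"z":-0.002,"rx":0,"ry":0,"rz":0},{"x":-0.001,"y":0,"z":-0.004,"rx":0,"ry":0,"rz":0},{"x":-0.001,"y":0,"z":-0.006,"rx":0,"ry":0,"rz":0},{"x":-0.001,"y":0,"z":-0.008,"rx":0,"ry":0,"rz":0},{"x":-0.001,"y":0,"z":-0.009,"rx":0,"ry":0,"rz":0}]' >/dev/null; python3 go.py 45 0 60
```

```text
clk 8.22 fixture mm [49.1  1.  30.7]
shift share [-0.0043  0.0011 -0.0293] turn share [0.007 0.006 0.008] force(fix) [] F along/across/up [-22.5, -6.5, -9.1] open -0.0003 j [ -5.  37. 102.  -0.  41. -10.]
```

```bash
python3 -m creep '[{"x":-0.002,"y":0,"z":0,"rx":0,"ry":0,"rz":0},{"x":-0.004,"y":0,"z":0,"rx":0,"ry":0,"rz":0},{"x":-0.006,"y":0,"z":0,"rx":0,"ry":0,"rz":0},{"x":-0.008,"y":0,"z":0,"rx":0,"ry":0,"rz":0},{"x":-0.008,"y":0,"z":-0.002,"rx":0,"ry":0,"rz":0}]' >/dev/null; python3 go.py 43 0 80
```

```text
clk 8.63 fixture mm [44.2  3.2 31.9]
shift share [-0.0012  0.0032 -0.0481] turn share [-0.001 -0.     0.007] force(fix) [] F along/across/up [0.2, -0.0, -0.2] open -0.0001 j [ -6.  37. 102.   0.  42. -11.]
```

```bash
python3 -m creep '[{"x":0,"y":0,"z":-0.01,"rx":0,"ry":0,"rz":0},{"x":0,"y":0,"z":-0.03,"rx":0,"ry":0,"rz":0},{"x":-0.02,"y":0,"z":-0.06,"rx":0,"ry":0,"rz":0},{"x":-0.05,"y":0,"z":-0.09,"rx":0,"ry":0,"rz":0},{"x":-0.08,"y":0,"z":-0.12,"rx":0,"ry":0,"rz":0}]' >/dev/null; python3 go.py 43 0 80
python3 -m creep '[{"x":-0.01,"y":0,"z":0,"rx":0,"ry":0,"rz":0},{"x":-0.01,"y":0,"z":0,"rx":0,"ry":0,"rz":0},{"x":-0.01,"y":0,"z":0,"rx":0,"ry":0,"rz":0},{"x":-0.01,"y":0,"z":0,"rx":0,"ry":0,"rz":0},{"x":-0.01,"y":0,"z":0,"rx":0,"ry":0,"rz":0}]' >/dev/null
python3 - <<'E'
from h import *
p=np.load('p.npy'); n='scene'
print([ (k,proj(n,fix(p,P)).round(1).tolist()) for k,P in (('step edge if home',[(60,-45,38),(60,45,38)]),('ledge rear if home',[(10,-45,28),(10,45,28)]))])
print((( proj(n,fix(p,[(60,-45,38),(60,45,38),(10,-45,28),(10,45,28)]))-[150,150]+.5)*4.5-.5).round())
im=eyes.read_camera('scene'); a=im[150:280,200:360,::-1]
cv2.imwrite('pics/s4.png',cv2.resize(a,None,fx=4.5,fy=4.5,interpolation=cv2.INTER_CUBIC))
print(((proj(n,fix(p,[(60,-45,38),(60,45,38),(10,-45,28),(10,45,28)]))-[200,150]+.5)*4.5-.5).round())
E
```

```text
clk 9.05 fixture mm [-34.9   2.7 153.3]
shift share [0.0779 0.0033 0.0733] turn share [0.    0.    0.009] force(fix) [] F along/across/up [-0.6, -0.2, 0.3] open -0.0004 j [-14.  27.  96.   0.  57. -19.]
[('step edge if home', [[264.7, 238.8], [289.1, 203.6]]), ('ledge rear if home', [[237.1, 232.6], [262.8, 198.9]])]
[[518. 401.]
 [628. 243.]
 [394. 374.]
 [510. 222.]]
[[293. 401.]
 [403. 243.]
 [169. 374.]
 [285. 222.]]
```

View pics/s4.png

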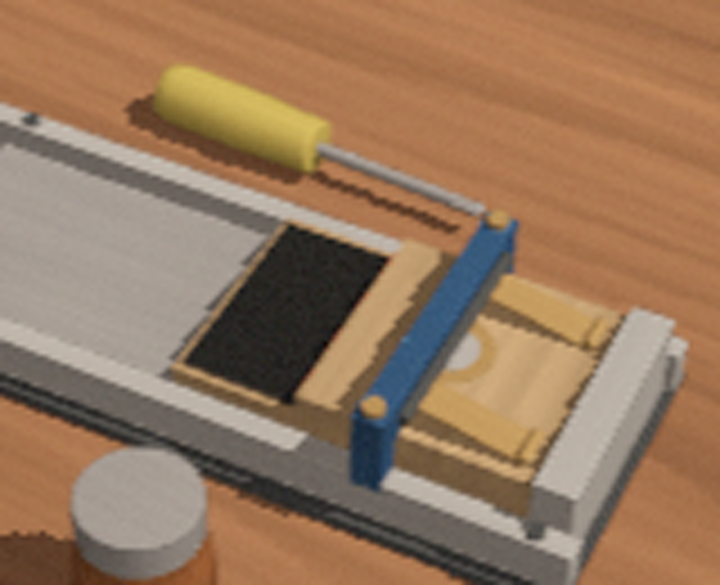

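The carrier's step edge is at (295,402)–(403,243), and the prediction for home is (293,401)–(403,243). So it is home, level under the bridge, with the leaves resting on it and the arm clear.

```bash
python3 -c "
from rig import ticket; print(ticket.hand_in())"
```

```text
the job is handed in; nothing more can be done
None
```

The carrier was pressed down, pushed fully home against the end stop and released; the last picture showed it held level under the bridge and leaf springs, with the arm clear, and the job is handed in (no verdict was returned).

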